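# Lid a turned wooden canister and pack it in the last cell of the crate

## Robot

A 7-joint arm with a two-finger parallel gripper is mounted at the origin on the work surface. World frame = base frame: x ahead of the robot, y to its left, z up, the work surface at z = 0. Lengths are in m, angles in rad, forces in N, time in s.
With the tool pointing down it reaches from about 0.425 to 0.925 m from the base axis. Payload 6.8 kg.
Tool frame: the origin (TCP) lies on the front face of the gripper's body, between the roots of the fingers; the fingertips stand 73 mm ahead of it and the grasp point (between the pads) lies 54 mm ahead of it (env.nose_length is the distance from the TCP to the fingertips, in m); z points along the fingers, y is the line along which they close (so a half turn about z gives the same grasp; the last joint's range is limited). The gripper opens to 85 mm and grips with 20 to 120 N. Pads are 22 mm wide; open, the fingers measure 114 mm over their backs; the gripper's body (76 mm by 85 mm) begins 54 mm behind the grasp point. The pads swing forward as they close: fully open they stand 13 mm farther back than shut.
Start: joints at [-1.237, 0.477, 0.022, 1.555, -0.011, 1.109, -0.083], TCP at [0.289, 0.61, 0.304] pointing down, gripper open.
Joint ranges: [-2.96, 2.96], [-0.34, 2.1], [-1.41, 1.46], [0.24, 2.44], [-1.37, 4.51], [0.17, 1.92], [-2.96, 2.96]. Speed limits (rad/s): [2.39, 2.39, 3.14, 3.14, 3.14, 3.14, 3.14].

## Interface

Orientations are given as a unit quaternion [w, x, y, z].
In Python, from cell import env, kin, camera, calibration, job gives the robot as it stands. The module is installed in compiled form; this text tells all that it offers. Calls block until the motion is done:
- env.reach(position, orientation): joint-space move of the TCP to a pose.
- env.movel(position, velocity=0.15, rot=None, stop_force=None): straight line of the TCP; rot=None keeps the orientation; velocity is the mean speed in m/s. With stop_force (N) it stops when the force on the tool has changed by that much, and returns True; else False.
- env.goto_joints(angles): joint-space move.
- env.grip(opening, f_grip=None): finger opening in m; f_grip is the grip in N (None keeps the last); returns when the fingers have stopped.
- env.dwell(seconds).
- kin.inverse_kinematics(position, orientation): joint angles nearest the present ones, or None.
- env.get_state(): the state.
- camera(name): name is "side" or "top" or "wrist"; returns (picture, depth): 420x560x3 uint8, blue, green, red; 420x560 float32, m along the optical axis (not along the pixel's ray), 0 where there is no reading.
- calibration(name): a dict with "fx", "fy", "cx", "cy" (pixels), "rvec" (rotation vector, rad) and "tvec" (3), from world to camera coordinates, as OpenCV has them. Camera axes: x right, y down, z forward; pixel columns grow to the right and rows downward; lengths in m; the calibration is good to about 2 mm. A picture is of the moment at which its call begins: read the wrist's pose just before it. calibration takes no time and is no camera call; for the wrist camera it gives the pose at the moment of the call.
A pose or a line that the arm cannot do raises env.PlanningError and nothing moves.
- job.job_done(): hands the job in; it is judged then, once.
The state is a dict: "time": time; "qpos": joint angles; "joint_velocities": joint speeds; "joint_torque": joint torques, N m; "tcp_pos": TCP position; "orientation": TCP orientation; "force": force on the tool from outside, world axes, zero at the start; "torque": the same for the moment, N m; "opening": finger opening in m; "gripper_force": force on a finger pad.
Only numpy, scipy, OpenCV 4.12 (cv2) and the standard library are available. Lean on these libraries where they do the work, as an engineer would, in place of code of your own. Each camera call takes 0.05 s, during which the arm holds its last target. There are 200 camera calls.

## Task

Pack the last wooden canister: it lies on its side on the bench, so first stand it up on the bench and let go, and put its lid on fully home. Then set the lidded canister down upright in the one empty cell of the crate, lowering it right to the floor of the cell rather than dropping it in. Leave the packed canisters in their cells and the tools where they lie.

Things in the scene. Friction and masses are not known exactly. Their poses are not given: they have to be found in the camera images.
- canister: Hollow round turned-wood canister, 130 g, open at one end: outside diameter 62, height 120, wall 7, floor 10 mm, straight sides, round mouth of 47 mm bore. Origin: centre of its base, outside; z axis from base to mouth. It starts lying on its side on the bench, axis 31 mm above the bench, mouth turned away from the robot or to its left. It does not roll by itself.
- lid: Drop-in lid, 35 g, same wood: round flange of diameter 62, 6 mm thick; on it a knob of diameter 20, 14 mm high; under it a spigot of diameter 42, 11 mm long, that enters the mouth with 2.5 mm play all round. Origin: centre of the flange's underside, z up through the knob. Starts knob up, standing on its spigot. Not locked: lifts off by the knob. Fully home, origin 120 mm above the canister's base.
- crate: Square open plywood crate, 192 x 192 mm outside, outer walls 70 mm high, walls and floor 8 mm thick; two crossing partitions, 8 mm thick and 61 mm high above the bench, make 2 x 2 cells of 84 x 84 mm inside, 92 mm between cell centres. Fixed to the bench, turned any way. Origin: centre of its underside; x, y along its sides.
- empty_cell (a point): Centre of the floor of the crate's one empty cell, 8 mm above the bench; axes as the crate's, the cell lies towards the crate's +x, +y corner (46, 46 mm from its centre).
- packed_1: One of three lidded canisters already packed, one per cell, loose in its cell: diameter 62, 140 mm high over its knob (body 120, flange 6, knob 14 mm), 170 g. Origin: centre of its base, 8 mm above the bench; z up.
- packed_2: One of three lidded canisters already packed, one per cell, loose in its cell: diameter 62, 140 mm high over its knob (body 120, flange 6, knob 14 mm), 170 g. Origin: centre of its base, 8 mm above the bench; z up.
- packed_3: One of three lidded canisters already packed, one per cell, loose in its cell: diameter 62, 140 mm high over its knob (body 120, flange 6, knob 14 mm), 170 g. Origin: centre of its base, 8 mm above the bench; z up.
- mallet: Bystander: carver's mallet lying on the bench, wooden block head 70 x 110 x 70 mm high, handle 25 mm thick reaching 185 mm beyond the head on its +y side. Origin: centre of the head's underside. Not to be moved.
- plane: Bystander: small block plane, 165 x 50 mm, 65 mm high, long side along its x. Origin: centre of its sole. Not to be moved.
- gouge: Bystander: carving gouge lying on the bench, 230 mm long along its x: wooden handle 27 mm thick towards -x, steel blade towards +x. Origin: under the joint of handle and blade, at bench height. Not to be moved.
There are look-alikes about, which are no part of the job. What is shaped like the lid but blue or red is not meant. Leave any pink look-alike of the canister alone.

How it is judged:
By the outcome, as a careful person would: the job done as asked, in the order asked, and still so for the second after the job is handed in, with the robot touching nothing.
It also fails if it takes over 70 s, if anything falls off the work surface, if the arm or the gripper's body presses on something with over 40 N, if the wrist force passes 120 N, or if a joint passes its speed limit or range.

## Working session

There is one attempt and no reset: what is moved stays moved. The work goes in short steps, each a Python script; the robot and the scene stay as the last script left them, time stands still between calls to the robot, and variables do not carry over. Pictures are saved under pics/ and viewed, at most 10 in all, crops included, and the job is handed in when it is done.

```bash
mkdir -p pics; cat > h.py <<'E'
import numpy as np, cv2
from cell import env, kin, camera, calibration, job
def cal(n):
    c=calibration(n); R=cv2.Rodrigues(np.array(c["rvec"],float))[0]; return c,R,np.array(c["tvec"],float).ravel()
def cloud(n):
    c,R,t=cal(n); im,d=camera(n); v,u=np.mgrid[0:420,0:560]
    P=np.stack([(u-c["cx"])/c["fx"]*d,(v-c["cy"])/c["fy"]*d,d],-1)
    W=(P-t)@R; W[d==0]=np.nan
    return im,d,W
def ray(n,u,v,z,C=None):
    c,R,t=C or cal(n); o=-R.T@t; r=R.T@np.array([(u-c["cx"])/c["fx"],(v-c["cy"])/c["fy"],1]); return o+r*(z-o[2])/r[2]
E
python3 - <<'E'
from h import *
for n in("top","side"):
    im,d,W=cloud(n); cv2.imwrite(f"pics/{n}0.png",im); np.savez(f"{n}0.npz",im=im,W=W)
    c,R,t=cal(n); print(n,-R.T@t,c["fx"],R[2])
print(env.get_state()["time"])
E
```

```text
top [0.28546588 0.05402216 1.30623941] 480.6121538154985 [ 0.19420864 -0.00695242 -0.98093561]
side [ 0.0085508  -0.55970429  0.96496389] 446.5504809158687 [ 0.4503212   0.47495477 -0.75606136]
0.1
```

View pics/top0.png

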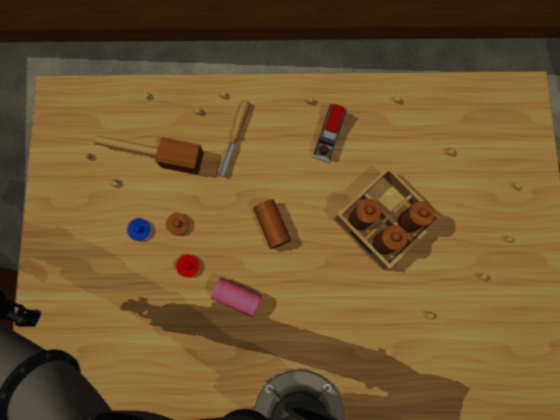

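View pics/side0.png

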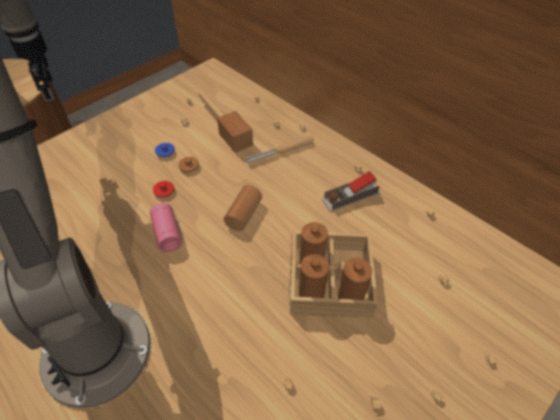

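Top view: the wooden canister is at (272,223), axis running from (262,203) to (283,245). There are three lid-shaped things: blue (139,230), red (187,266) and brown (178,224). Brown matches the wood, so it is the lid. The pink look-alike of the canister is at (237,297). The crate is at (388,220), with its empty cell at about (396,190). Next I'll measure and check these in an enlarged crop.

```bash
python3 - <<'E'
from h import *
f=np.load("top0.npz"); im,W=f["im"],f["W"]
cv2.imwrite("pics/crop1.png",cv2.resize(im[160:320,110:450],None,fx=2.35,fy=2.35,interpolation=cv2.INTER_CUBIC))
Z=W[...,2]
def comp(box,zlo,zhi):
    u0,v0,u1,v1=box; m=np.zeros(Z.shape,bool); m[v0:v1,u0:u1]=True
    return m&(Z>zlo)&(Z<zhi)
# canister: rect from points above 40mm (near the crest) and outline
for lo in(.012,.045):
    m=comp((245,190,300,258),lo,.09); P=W[m]; r=cv2.minAreaRect(P[:,:2].astype(np.float32)); print("can",lo,len(P),r,P[:,2].max())
    c=P.mean(0); w,V=np.linalg.eigh(np.cov(P[:,:2].T)); print(c,V[:,1],np.ptp((P[:,:2]-c[:2])@V[:,1]))
m=comp((160,205,196,243),.009,.04); P=W[m]; print("lid",len(P),cv2.minEnclosingCircle(P[:,:2].astype(np.float32)),np.percentile(P[:,2],[5,50,99]))
m=comp((160,205,196,243),.024,.04); print("knob",m.sum(),W[m].mean(0))
# crate walls
m=comp((330,160,445,275),.063,.076); P=W[m]; r=cv2.minAreaRect(P[:,:2].astype(np.float32)); print("crate",len(P),r)
m=comp((330,160,445,275),.055,.08); r=cv2.minAreaRect(W[m][:,:2].astype(np.float32)); print(r)
m=comp((330,160,445,275),.136,.16).astype(np.uint8); n,l,s,c=cv2.connectedComponentsWithStats(m)
for i in range(1,n): 
    if s[i,4]>8: print("knob",s[i,4],c[i],W[l==i].mean(0))
for nme,b in dict(mallet=(85,130,210,180),gouge=(210,95,255,182),plane=(308,98,350,168),pink=(205,272,268,320),red=(172,250,204,282),blue=(124,214,154,244)).items():
    m=comp(b,.01,.12);print(nme,cv2.minAreaRect(W[m][:,:2].astype(np.float32)),W[m][:,2].max())
E
```

```text
can 0.012 1069 ((0.4958345592021942, 0.06174053996801376), (0.12087433785200119, 0.06164301559329033), 22.338905334472656) 0.0675161502191041
[0.49318844 0.06196095 0.0548596 ] [-0.92468474 -0.38073368] 0.12084671249987544
can 0.045 939 ((0.49568483233451843, 0.062184788286685944), (0.12056396901607513, 0.057445231825113297), 22.939077377319336) 0.0675161502191041
[0.49448534 0.06193218 0.05723286] [-0.92464107 -0.38083972] 0.12084219230930844
lid 407 ((0.5011681914329529, 0.31901901960372925), 0.03156206011772156) [0.0130464  0.01783139 0.0341804 ]
knob 54 [0.50233273 0.3174463  0.03031817]
crate 1039 ((0.507093071937561, -0.24441462755203247), (0.19231586158275604, 0.19366848468780518), 42.427955627441406)
((0.5070053935050964, -0.2443186640739441), (0.19231586158275604, 0.19392850995063782), 42.427955627441406)
knob 14 [360.         205.71428571] [ 0.52202341 -0.1578497   0.13717803]
knob 66 [369.09090909 209.62121212] [ 0.51019701 -0.17820369  0.146073  ]
knob 89 [424.80898876 211.60674157] [ 0.50432322 -0.31592792  0.14403475]
knob 15 [378.53333333 210.6       ] [ 0.50928709 -0.
[... 259 characters left out ...]
828), 85.6858901977539) 0.07838165108951435
gouge ((0.7546969652175903, 0.167234867811203), (0.0844145193696022, 0.24337255954742432), 89.64820861816406) 0.03267507754596297
plane ((0.7727969884872437, -0.0742015689611435), (0.11304911226034164, 0.15537425875663757), 70.6692123413086) 0.06933710274783711
pink ((0.30462220311164856, 0.15616968274116516), (0.12045491486787796, 0.061909738928079605), 65.83489990234375) 0.06995013819168101
red ((0.3880978226661682, 0.2884700894355774), (0.0606687068939209, 0.05977906659245491), 64.87966918945312) 0.03663486995508499
blue ((0.48710379004478455, 0.42441338300704956), (0.06123404949903488, 0.0600648894906044), 45.68231964111328) 0.03658285680651929
```

View pics/crop1.png

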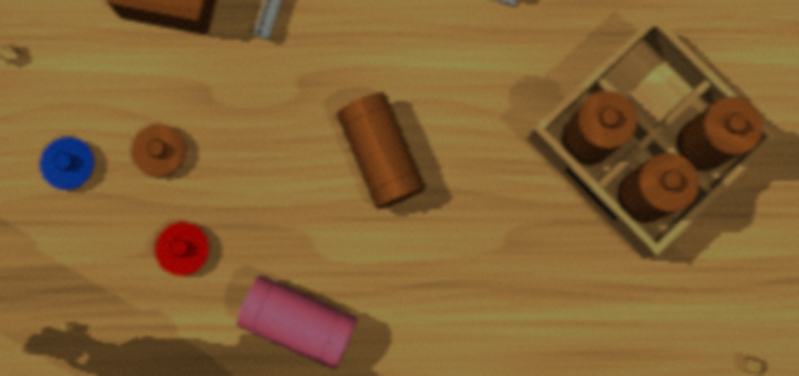

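Crop: the brown lid (knob at about (158,148)) and the brown canister (380,150) are the wooden ones. Blue, red and pink are decoys. The measured sizes match (120.8 x 61.6, lid 63, crate 192). Heights read about 4 mm high, which matters little. Next I'll check IK for the stand-up.

```bash
cat >> h.py <<'E'
from scipy.spatial.transform import Rotation as Ro
A=np.array([np.cos(np.radians(22.6)),np.sin(np.radians(22.6)),0]); CAN=np.array([.4957,.062,.031])
def tilt(az,th,flip=1):
    "tool orientation: th (deg) from straight down towards azimuth az (deg); fingers close across az"
    a=np.array([np.cos(np.radians(az)),np.sin(np.radians(az)),0]); t=np.radians(th)
    z=np.sin(t)*a-np.cos(t)*np.array([0,0,1]); y=flip*np.cross([0,0,1],a); x=np.cross(y,z)
    q=Ro.from_matrix(np.c_[x,y,z]).as_quat(); return np.r_[q[3],q[:3]],z
def tcp(g,z,d=.054): return np.asarray(g)-d*z
def st(): 
    s=env.get_state(); print("t %.2f"%s["time"],np.round(s["tcp_pos"],4),"F",np.round(s["force"],1),"open %.4f gf %.1f"%(s["opening"],s["gripper_force"])); return s
E
python3 - <<'E'
from h import *
az0=22.6
for fl in(1,-1):
  for b in(0,10,20,30):
    q,z=tilt(az0,-b,fl); j0=kin.inverse_kinematics(tcp(CAN+A*.02,z),q)
    print(fl,b,"start",None if j0 is None else np.round(j0,2))
    for az in(22.6,0,45):
      for r in(.45,.5,.55,.6,.65,.7,.75):
        q,z=tilt(az,90-b,fl); p=np.array([r*np.cos(np.radians(az-5)),r*np.sin(np.radians(az-5)),.081])
        j=kin.inverse_kinematics(tcp(p,z),q); jh=kin.inverse_kinematics(tcp(p+[0,0,.06],z),q)
        if j is not None: print("   ",az,r,np.round(j,2),jh is not None)
E
```

```text
1 0 start [-0.26  0.55  0.01  2.08 -0.01  0.52  1.72]
    22.6 0.6 [ 0.82  1.84 -1.15  2.39  3.65  1.24 -0.08] False
    22.6 0.65 [ 0.32  1.28 -0.73  2.31  3.49  1.62 -0.8 ] True
    22.6 0.7 [ 0.53  1.48 -1.    2.2   3.54  1.35 -0.52] True
    22.6 0.75 [-0.18  1.07 -0.23  2.14  3.24  1.6  -1.36] True
    0 0.6 [ 0.8   1.37 -0.78  2.4   3.57  1.67 -0.67] False
    0 0.65 [ 0.62  1.23 -0.64  2.31  3.45  1.67 -0.91] True
    0 0.7 [ 0.85  1.4  -0.92  2.21  3.52  1.42 -0.63] True
    0 0.75 [ 0.4   1.11 -0.44  2.13  3.32  1.55 -1.18] True
    45 0.6 [ 0.19  1.52 -0.94  2.39  3.63  1.52 -0.45] False
    45 0.65 [ 0.13  1.45 -0.93  2.3   3.57  1.47 -0.55] True
    45 0.7 [-0.73  1.07 -0.06  2.25  3.17  1.75 -1.51] True
    45 0.75 [-0.71  1.06 -0.08  2.15  3.18  1.63 -1.5 ] True
1 10 start [-0.29  0.61  0.03  1.96  0.    0.75  1.7 ]
    22.6 0.65 [ 0.34  1.16 -0.8   2.35  3.28  1.44 -0.82] True
    22.6 0.7 [ 0.32  1.14 -0.8   2.25  3.26  1.34 -0.84] True
    22.6 0.75 [-0.32  0.94 -0.07  2.18  3.16  1.37 -1.51] True
    0 0.65 [ 0.91  1.32 -0.99  2.34  3.3   1.36 -0.56] True
    0 0.7 
[... 3522 characters left out ...]
1.21  2.24  2.98  1.13  2.82] True
    45 0.75 [ 0.16  1.34 -1.2   2.13  2.96  1.05  2.83] True
-1 30 start [-0.68  0.87  0.59  1.74 -0.35  1.19 -1.11]
    22.6 0.65 [ 0.43  0.97 -0.99  2.33  2.8   0.99  2.48] True
    22.6 0.7 [ 0.41  0.99 -0.99  2.22  2.77  0.92  2.53] True
    22.6 0.75 [ 0.39  1.01 -0.99  2.11  2.74  0.85  2.59] True
    0 0.65 [ 0.82  0.97 -0.99  2.33  2.8   0.99  2.48] True
    0 0.7 [ 0.81  0.99 -0.99  2.22  2.77  0.92  2.53] True
    0 0.75 [ 0.78  1.01 -0.99  2.11  2.74  0.85  2.59] True
    45 0.65 [ 0.04  0.97 -0.99  2.33  2.8   0.99  2.48] True
    45 0.7 [ 0.02  0.99 -0.99  2.22  2.77  0.92  2.53] True
    45 0.75 [-0.    1.01 -0.99  2.11  2.74  0.85  2.59] True
```

```bash
python3 - <<'E'
from h import *
B=25; q,z=tilt(22.6,-B)
g=CAN+A*.02
for x in(.6,.62,.65):
    qf,zf=tilt(0,90-B); j=kin.inverse_kinematics(tcp([x,.03,.083],zf),qf); print(x,None if j is None else np.round(j,2))
env.reach(tcp(g,z)-.12*z,q); st()
env.movel(tcp(g,z),velocity=.12,stop_force=10); st()
env.grip(.05,f_grip=60); st()
env.movel(tcp(g,z)+[0.1,0,.22],velocity=.2); st()
im,d=camera("side"); cv2.imwrite("pics/side1.png",im)
E
```

```text
0.6 None
0.62 None
0.65 [-0.24  0.74 -0.01  2.4   2.89  1.14 -1.57]
t 2.24 [0.582  0.0993 0.1888] F [ 0.1 -0.2  0.8] open 0.0851 gf 0.0
t 3.39 [0.536  0.0787 0.0805] F [ 0.1 -0.1  0.6] open 0.0854 gf 0.0
t 3.74 [0.536  0.0789 0.0808] F [1.5 1.3 5.1] open 0.0601 gf 65.3
t 5.10 [0.6344 0.0784 0.2987] F [-1.3  0.7 -0.5] open 0.0598 gf 64.7
```

View pics/side1.png

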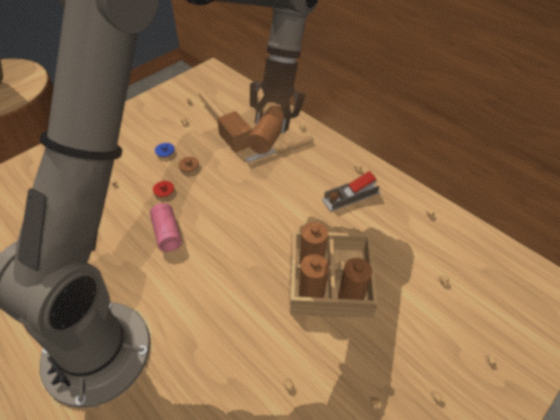

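The picture shows the canister held at (265,130) and clear of the tools. Next I turn it upright high up and lower it.

```bash
python3 - <<'E'
from h import *
B=25; qf,zf=tilt(0,90-B); S=np.array([.655,.05,.08])
hi=tcp(S+[0,0,.16],zf); j=kin.inverse_kinematics(hi,qf); print(np.round(env.get_state()["qpos"],2),np.round(j,2), kin.inverse_kinematics(tcp(S,zf),qf) is not None)
env.goto_joints(j); st()
im,d=camera("side"); cv2.imwrite("pics/side2.png",im)
np.savez("s2.npz",W=cloud("side")[2],im=im)
E
```

```text
[-0.29  0.62  0.07  1.4   0.03  1.56  1.73] [ 0.69  0.63 -1.18  2.32  2.43  0.97 -0.69] True
t 7.23 [0.6065 0.0495 0.2628] F [ 0.3  0.8 -1.2] open 0.0604 gf 64.8
```

View pics/side2.png

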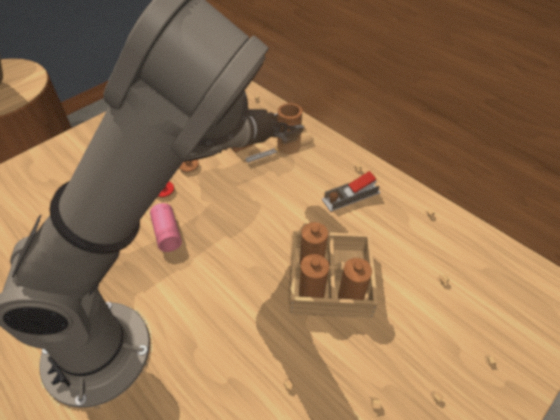

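The canister is upright with its mouth up at (289,110). Next I lower it to contact, release, back off, then look.

```bash
python3 - <<'E'
from h import *
B=25; qf,zf=tilt(0,90-B); S=np.array([.655,.05,.08])
env.movel(tcp(S+[0,0,.02],zf),velocity=.15); st()
print(env.movel(tcp(S-[0,0,.012],zf),velocity=.02,stop_force=4)); s=st()
env.grip(.085); st()
p=np.array(env.get_state()["tcp_pos"])
env.movel(p-.075*zf,velocity=.15); env.movel(p-.075*zf+[0,0,.12],velocity=.25); st()
im,d,W=cloud("top"); cv2.imwrite("pics/top3.png",im[100:300,100:450]); np.savez("t3.npz",im=im,W=W)
Z=W[...,2]; m=(Z>.1)&(Z<.14)&(abs(W[...,0]-.655)<.06)&(abs(W[...,1]-.05)<.06); print(m.sum(),cv2.minEnclosingCircle(W[m][:,:2].astype(np.float32)),np.median(W[m],0))
E
```

```text
t 8.42 [0.6064 0.0502 0.1236] F [ 0.1  0.2 -2.2] open 0.0602 gf 64.8
True
t 9.41 [0.6063 0.05   0.1032] F [-0.4 -0.3  4. ] open 0.0602 gf 65.1
t 9.78 [0.6055 0.0496 0.1022] F [ 0.4 -0.3 -0.3] open 0.0849 gf 0.0Traceback (most recent call last):
  File "<stdin>", line 7, in <module>
cell.PlanningError: the arm cannot follow that straight line within its joint ranges
```

```bash
python3 - <<'E'
from h import *
p=np.array(env.get_state()["tcp_pos"])
for dx,dz in((-.05,.1),(-.03,.13),(-.01,.15),(0,.15)):
    try: env.movel(p+[dx,0,dz],velocity=.15); print(dx,dz); break
    except env.PlanningError: pass
st()
im,d,W=cloud("top"); cv2.imwrite("pics/top3.png",cv2.resize(im[100:300,100:450],None,fx=2,fy=2)); np.savez("t3.npz",im=im,W=W)
Z=W[...,2]; m=(Z>.1)&(Z<.14)&(abs(W[...,0]-.655)<.06)&(abs(W[...,1]-.05)<.06); print(m.sum(),cv2.minEnclosingCircle(W[m][:,:2].astype(np.float32)),np.median(W[m],0))
E
```

```text
-0.03 0.13
t 10.82 [0.5754 0.0494 0.2316] F [ 0.1 -0.1 -0.8] open 0.0850 gf 0.0
270 ((0.6548753380775452, 0.04917090758681297), 0.031433846801519394) [0.65310724 0.0493408  0.11912349]
```

View pics/top3.png

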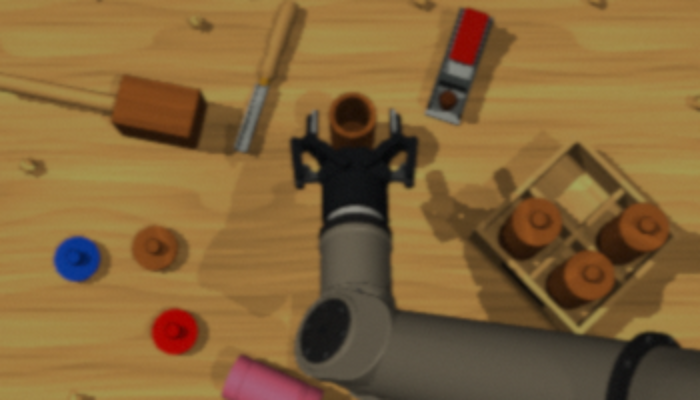

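The canister stands upright at (0.655, 0.049), its rim at pixel (353,117) in the crop, with nothing else disturbed. Next is the lid.

```bash
python3 - <<'E'
from h import *
p=np.array(env.get_state()["tcp_pos"])
env.movel(p+[-.03,0,.08],velocity=.2)
L=np.array([.5015,.3185])
best=None
for az in range(-90,91,15):
    q,z=tilt(az,0); j=kin.inverse_kinematics([*L,.24],q)
    if j is not None:
        c=max(abs(j-env.get_state()["qpos"])); 
        if best is None or c<best[0]: best=(c,az,j)
print(best)
env.goto_joints(best[2]); st()
im,d,W=cloud("wrist"); cv2.imwrite("pics/wrist4.png",im)
Z=W[...,2]
for lo,hi in((.011,.023),(.024,.04)):
    m=(Z>lo)&(Z<hi)&(np.hypot(W[...,0]-L[0],W[...,1]-L[1])<.05); P=W[m]
    if len(P): print(len(P),cv2.minEnclosingCircle(P[:,:2].astype(np.float32)),np.median(P,0))
E
```

```text
(np.float64(1.61033158286015), 15, array([ 0.14758014,  0.71984662, -1.1917029 ,  1.76235387,  0.72471284,
        1.17810871,  0.56989059]))
t 12.88 [0.5017 0.3175 0.2387] F [ 0.3  0.  -0.1] open 0.0847 gf 0.0
3993 ((0.5013642907142639, 0.31964820623397827), 0.031153330579400063) [0.4982342  0.31871713 0.01787186]
551 ((0.5013570189476013, 0.31966930627822876), 0.010294810868799686) [0.5003007  0.31942949 0.03165118]
```

View pics/wrist4.png

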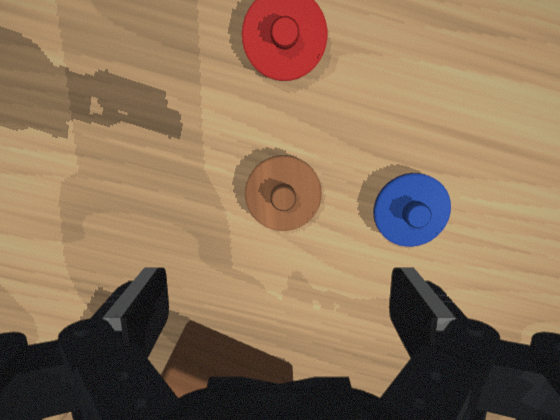

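The brown lid's knob is at pixel (283,197). Two fits agree on (0.5014, 0.3197).

```bash
python3 - <<'E'
from h import *
L=np.array([.5014,.3197])
env.grip(.036)
env.movel([*L,.13],velocity=.15)
print(env.movel([*L,.0935],velocity=.05,stop_force=5)); st()
env.grip(.012,f_grip=40); st()
env.movel([*L,.26],velocity=.2); s=st()
im,d,W=cloud("side"); 
cv2.imwrite("pics/side5.png",im)
E
```

```text
False
t 15.23 [0.5014 0.3199 0.0937] F [-0.4 -0.4 -0.3] open 0.0361 gf 0.0
t 15.53 [0.5016 0.3199 0.094 ] F [-0.5 -0.   3.6] open 0.0176 gf 39.1
t 16.52 [0.5011 0.319  0.2586] F [-0.  -0.3 -0.9] open 0.0175 gf 39.0
```

View pics/side5.png

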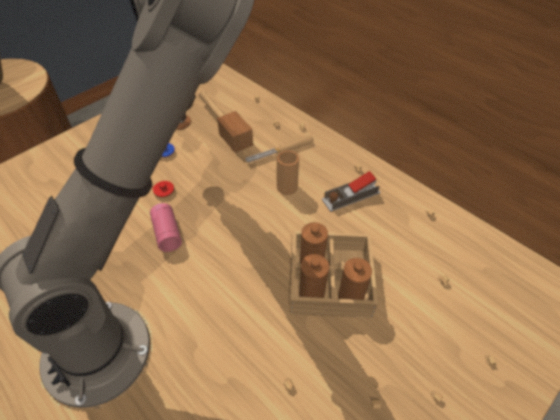

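The lid is held (opening 17.6 mm) and the canister is still upright at (288,172). Next I take a closer fix on the rim from the wrist camera and then seat the lid.

```bash
python3 - <<'E'
from h import *
C=np.array([.6547,.0494])
q,z=tilt(15,0)
env.reach([C[0]+.07,C[1],.31],q); st()
im,d,W=cloud("wrist"); cv2.imwrite("pics/wrist6.png",im); Z=W[...,2]
m=(Z>.11)&(Z<.132)&(np.hypot(W[...,0]-C[0],W[...,1]-C[1])<.045); P=W[m]
print(len(P),cv2.minEnclosingCircle(P[:,:2].astype(np.float32)),np.median(P,0))
# held lid, as seen
m=(Z>.20)&(Z<.245)&(np.hypot(W[...,0]-C[0]-.07,W[...,1]-C[1])<.045); P=W[m]
if len(P): print("lid",len(P),cv2.minAreaRect(P[:,:2].astype(np.float32)),np.median(P,0))
E
```

```text
t 17.90 [0.7237 0.0518 0.31  ] F [-1.4  0.6 -0.4] open 0.0175 gf 39.0
3053 ((0.6547485589981079, 0.04938574880361557), 0.031064733862876892) [0.65229578 0.05026536 0.12086399]
lid 8837 ((0.7216745615005493, 0.05038579925894737), (0.05860389396548271, 0.05880239978432655), 61.773250579833984) [0.71091026 0.0492035  0.2337193 ]
```

View pics/wrist6.png

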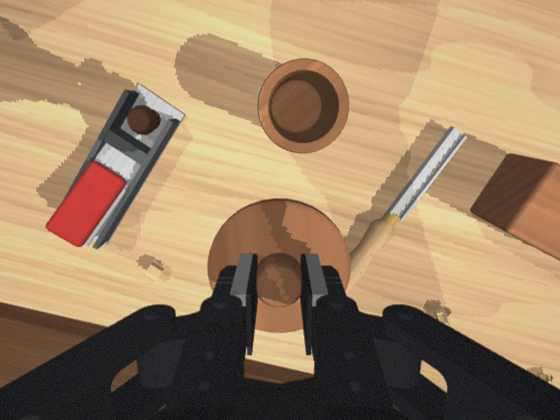

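The canister rim at (303,105) fits at (0.6547, 0.0494). The lid is level in the fingers.

```bash
python3 - <<'E'
from h import *
C=np.array([.6547,.0494])
env.movel([*C,.26],velocity=.15); env.movel([*C,.235],velocity=.08); env.dwell(.2); s=st()
e=C-np.array(s["tcp_pos"])[:2]
print(env.movel([*(C+e),.198],velocity=.03,stop_force=5)); s=st()
E
```

```text
t 19.34 [0.6549 0.0495 0.2354] F [ 0.4  0.3 -0.2] open 0.0176 gf 39.0
True
t 20.32 [0.6545 0.0493 0.2031] F [-0.5 -0.7  5.6] open 0.0178 gf 39.4
```

The lid stopped at the exact home height (TCP 0.203). Release and verify.

```bash
python3 - <<'E'
from h import *
C=np.array([.6547,.0494])
env.grip(.05); env.movel([*C,.26],velocity=.15)
q,z=tilt(-2.6,0)
for fl in(1,-1):
    q,z=tilt(-2.6,0,fl); j=kin.inverse_kinematics([*C,.25],q); print(fl,np.round(env.get_state()["qpos"],2),np.round(j,2))
q,z=tilt(-2.6,0)
env.movel([C[0]+.07,C[1],.31],velocity=.2,rot=q); st()
im,d,W=cloud("wrist"); cv2.imwrite("pics/wrist7.png",im); Z=W[...,2]
r=np.hypot(W[...,0]-C[0],W[...,1]-C[1])<.045
for lo,hi in((.1,.134),(.134,.15)):
    P=W[r&(Z>lo)&(Z<hi)]; print(len(P),cv2.minEnclosingCircle(P[:,:2].astype(np.float32)),np.median(P,0),P[:,2].std())
np.savez("w7.npz",im=im,W=W)
E
```

```text
1 [ 0.57  0.79 -1.18  1.59  0.75  1.28  1.1 ] [ 0.54  0.76 -1.11  1.6   0.72  1.24  0.82]
-1 [ 0.57  0.79 -1.18  1.59  0.75  1.28  1.1 ] [-0.84  0.74  1.06  1.7  -0.71  1.13 -1.19]
t 21.84 [0.7238 0.0496 0.3083] F [ 0.2  0.5 -0.7] open 0.0501 gf 0.0
6470 ((0.6547013521194458, 0.048859454691410065), 0.031585559248924255) [0.65294364 0.04865133 0.12696788] 0.0008900894195057791
851 ((0.654387354850769, 0.048526640981435776), 0.010087663307785988) [0.65421241 0.04846132 0.14081175] 0.0008555495369509948
```

View pics/wrist7.png

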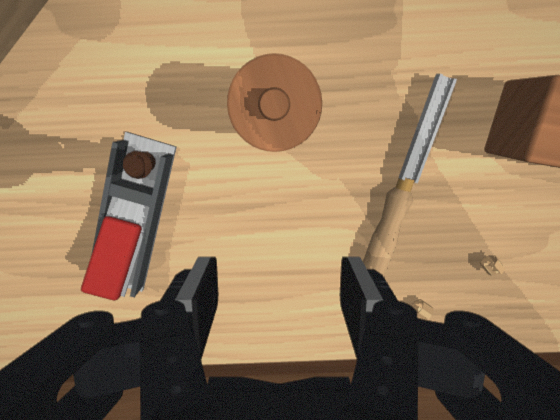

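The lid is fully home: flange top at 0.127 and flat, at pixel (274,103). Next I grip the body from above and carry it to the cell.

```bash
python3 - <<'E'
from h import *
C=np.array([.6547,.0489]); E=np.array([.5720,-.2472]); q,z=tilt(-2.6,0)
print(kin.inverse_kinematics([*E,.36],q) is not None, kin.inverse_kinematics([*E,.155],q) is not None)
env.grip(.085); env.movel([*C,.26],velocity=.2)
print(env.movel([*C,.151],velocity=.08,stop_force=6)); st()
env.grip(.05,f_grip=60); st()
env.movel([*C,.35],velocity=.15); st()
env.reach([*E,.36],q); env.dwell(.2); st()
im,d,W=cloud("top"); cv2.imwrite("pics/top8.png",cv2.resize(im[100:300,200:480],None,fx=2.5,fy=2.5))
E
```

```text
True True
False
t 24.43 [0.655  0.049  0.1516] F [0.4 0.7 0.3] open 0.0849 gf 0.0
t 24.77 [0.655  0.0493 0.1518] F [0.2 0.2 4.1] open 0.0607 gf 65.2
t 26.25 [0.6544 0.0486 0.3488] F [-0.3  0.5 -1.8] open 0.0610 gf 65.0
t 27.62 [ 0.5726 -0.2454  0.3602] F [ 0.5 -0.  -2. ] open 0.0609 gf 65.1
```

View pics/top8.png

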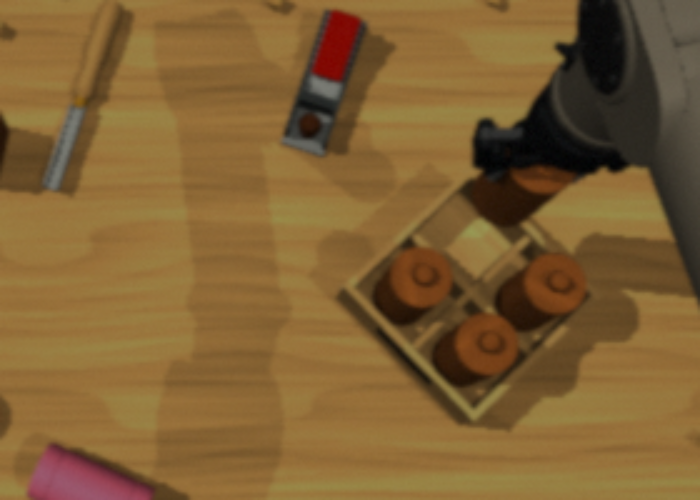

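The lidded canister is held above the empty cell (it appears displaced by parallax, around (520,190)). Next I lower it to the floor.

```bash
python3 - <<'E'
from h import *
E=np.array([.5720,-.2472])
print(env.movel([*E,.25],velocity=.12,stop_force=8)); s=st(); e=E-np.array(s["tcp_pos"])[:2]
print(env.movel([*(E+e),.175],velocity=.08,stop_force=8)); st()
print(env.movel([*(E+e),.153],velocity=.02,stop_force=4)); st()
E
```

```text
False
t 28.74 [ 0.5725 -0.2471  0.2509] F [ 0.3 -0.6 -0.7] open 0.0607 gf 65.1
False
t 29.83 [ 0.5719 -0.2472  0.1756] F [-0.2  0.2 -1.7] open 0.0607 gf 65.0
True
t 30.59 [ 0.5715 -0.2472  0.1598] F [-2.   0.1  5.2] open 0.0609 gf 65.4
```

The canister touched at TCP 0.1598, which is 8 mm above the bench grasp and so the cell floor. Release, retreat, check.

```bash
python3 - <<'E'
from h import *
env.grip(.08); p=np.array(env.get_state()["tcp_pos"])
env.movel(p+[0,0,.1],velocity=.12); env.movel(p+[.0,.0,.2],velocity=.2)
q,z=tilt(0,0); env.reach([.6,.1,.36],q); st()
im,d,W=cloud("top"); cv2.imwrite("pics/top9.png",cv2.resize(im[80:320,80:460],None,fx=2,fy=2))
Z=W[...,2]; m=((Z>.139)&(Z<.165)&(W[...,1]<-.1)).astype(np.uint8); n,l,s,c=cv2.connectedComponentsWithStats(m)
for i in range(1,n):
    if s[i,4]>20: print(s[i,4],W[l==i].mean(0))
E
```

```text
t 33.87 [0.6006 0.098  0.3594] F [ 0.3 -0.2 -0.4] open 0.0800 gf 0.0
38 [ 0.57303583 -0.24855428  0.14769688]
```

View pics/top9.png

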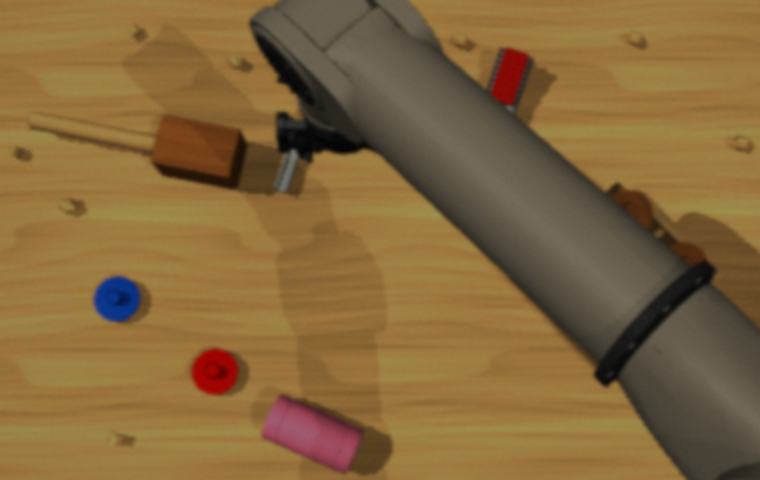

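The forearm hides part of the crate, but the packed canister's knob reads (0.573, -0.249, 0.148), so it is upright, lidded and on the floor. I'll check the neighbours by numbers from the side camera, without another picture: I've now viewed 12, which is over the limit of 10. Then I hand in.

```bash
python3 - <<'E'
from h import *
im,d,W=cloud("side"); W0=np.load("side0.npz")["W"]
for n,w in(("before",W0),("after",W)):
    Z=w[...,2]; m=((Z>.139)&(Z<.165)&(w[...,1]<-.1)&(w[...,1]>-.36)&(w[...,0]>.4)&(w[...,0]<.62)).astype(np.uint8); k,l,s,c=cv2.connectedComponentsWithStats(m)
    for i in range(1,k):
        if s[i,4]>20: print(n,s[i,4],np.round(w[l==i].mean(0),4))
st(); job.job_done()
E
```

```text
before 73 [ 0.5089 -0.1784  0.1476]
before 80 [ 0.4407 -0.2392  0.1478]
before 76 [ 0.5005 -0.311   0.1482]
after 71 [ 0.509  -0.1783  0.1477]
after 76 [ 0.5696 -0.2453  0.1479]
after 76 [ 0.4412 -0.2387  0.1477]
after 80 [ 0.5003 -0.3111  0.1479]
t 33.97 [0.6006 0.0979 0.3596] F [ 0.2 -0.5  0.6] open 0.0798 gf 0.0
the job is handed in; nothing more can be done
```

The canister was stood up on the bench, lidded fully home and lowered to the floor of the empty cell; the three packed canisters measure the same as before, and I handed the job in at 34 s, but I viewed 12 pictures against the limit of 10.

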